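# Make up a liquid-sampling kit and a tissue-sampling kit in their foam trays

## Task

Make up the two sampling kits in their foam-lined trays: the liquid-sampling kit (the larger, nearly square tray with three recesses) takes the tall bottle, the roll of label tape and the marker pen; the tissue-sampling kit (the narrower tray with two recesses) takes the small vial and the forceps. Put each thing fully down into the recess cut for it, bottle and vial upright, tape, marker and forceps lying flat, and leave the tip box and the timer where they are.

Things in the scene. Friction and masses are not known exactly. Their poses are not given: they have to be found in the camera images.
- liquid_tray: Fixed white tray 172 (x) x 174 (y) mm, rim 34 high, dark foam with top at z 32. Origin: centre of underside, z up. Recesses in its frame, mm: marker slot, centre (39, 0), 24 (x) x 148 (y), floor z 22, crossed mid-way by a finger scoop 76 (x) x 48 (y), floor z 14; round tape recess, centre (-41, 42), dia 72, floor z 24; round bottle well, centre (-41, -42), dia 36, floor z 8.
- tissue_tray: Fixed white tray 126 (x) x 170 (y) mm, rim 34 high, dark foam with top at z 32. Origin: centre of underside, z up. Recesses in its frame, mm: forceps slot, centre (14, 0), 28 (x) x 136 (y), floor z 24, crossed mid-way by a finger scoop 80 (x) x 48 (y), floor z 14; round vial well, centre (-30, 53), dia 32, floor z 10.
- bottle: Tall white reagent bottle with a screw cap and a printed label, 26 mm in diameter, 68 mm high (body to 52 mm, cap of about the same width above), standing upright on the bench. Origin at the centre of its underside, z up along its axis. Belongs in the 36 mm well of the liquid tray; there 44 mm of it stand above the foam.
- vial: Small short glass vial with dark contents and a screw cap, 22 mm in diameter, 46 mm high (body to 36 mm, cap above), standing upright on the bench. Origin at the centre of its underside, z up along its axis. Belongs in the 32 mm well of the tissue tray; there 24 mm of it stand above the foam.
- tape: Roll of label tape lying flat, 60 mm in diameter, 19 mm high; grip it across its outside. Origin at the centre of its underside, z up along its axis. Belongs in the 72 mm round recess of the liquid tray, 8 mm deep; there 11 mm of it stand above the foam.
- marker: Marker pen lying flat, 136 mm long, 12 to 14 mm wide, 14 mm high. Origin at the middle of its length, on its underside; y along its length, x across it, z up; it does not roll. Belongs in the slot of the liquid tray, either way round.
- forceps: Pair of closed steel forceps lying flat, 124 mm long, 18 mm wide, 8 mm high. Origin at the middle of their length, on the underside; y along the length, x across it, z up. Rigid: they do not spring. Belong in the slot of the tissue tray, either way round.
- tip_box: Bystander: open yellow-topped box of pipette tips, 124 x 64 x 52 mm, standing loose on the bench behind the trays; origin at the centre of its underside. To be left where it is. Beside and behind it, from about x = 0.66 m on, stand a tall shelf post and a pipette stand, fixed: cross the bench in front of them.
- timer: Bystander: square bench timer, 69 x 69 x 19 mm, lying loose on the bench behind the trays; origin at the centre of its underside. To be left where it is.

How it is judged:
By the outcome, as a careful person would: the job done as asked, in the order asked, and still so for the second after the job is handed in, with the robot touching nothing.
It also fails if it takes over 120 s, if anything falls off the work surface, if the arm or the gripper's body presses on something with over 40 N, if the wrist force passes 120 N, or if a joint passes its speed limit or range.

## Robot

A 7-joint arm with a two-finger parallel gripper is mounted at the origin on a cart in front of the work surface, level with it; the furniture and walls round the work are solid. World frame = base frame: x ahead of the robot, y to its left, z up, the work surface at z = 0. Lengths are in m, angles in rad, forces in N, time in s.
With the tool pointing down it reaches from about 0.4 to 0.875 m from the base axis. Payload 4.4 kg.
Tool frame: the origin (TCP) lies on the centre line of the jaws, within the pads' length; the fingertips stand 25 mm ahead of it and the grasp point (between the pads) lies 6 mm ahead of it; z points along the fingers, y is the line along which they close (so a half turn about z gives the same grasp; the last joint's range is limited). The gripper opens to 85 mm and grips with 20 to 120 N. Pads are 22 mm wide; open, the fingers measure 114 mm over their backs; the gripper's body (76 mm by 85 mm) begins 54 mm behind the grasp point. The pads swing forward as they close: fully open they stand 13 mm farther back than shut.
Start: joints at [1.141, 0.628, 0.038, 1.517, -0.027, 0.996, -0.02], TCP at [0.231, -0.607, 0.256] pointing down, gripper open.
Joint ranges: [-3.06, 3.06], [-0.37, 2.12], [-1.25, 1.32], [0.18, 2.47], [-1.1, 4.24], [0.23, 1.98], [-2.94, 2.94]. Speed limits (rad/s): [2.57, 2.57, 3.14, 3.14, 3.14, 3.14, 3.14].

## Interface

Orientations are given as a unit quaternion [x, y, z, w].
In Python, from plant import env gives the robot as it stands. Calls block until the motion is done:
- env.move_ptp(position, orientation): joint-space move of the TCP to a pose.
- env.movel(position, frame=None, vel=0.15): straight line of the TCP; frame=None keeps the orientation; vel is the mean speed in m/s.
- env.set_joints(angles): joint-space move.
- env.release() and env.close_gripper(newtons=None): open the fingers fully, or close them until they stop; newtons is the grip in N (None keeps the last).
- env.dwell(seconds).
- env.inverse_kinematics(position, orientation): joint angles nearest the present ones, or None.
- env.state(): the state.
- env.get_image(name): name is "side" or "top" or "wrist"; returns the picture (420x560x3 uint8, red, green, blue); there is no depth.
- env.camera_model(name): a dict with "vertical_fov" (degrees; the focal length in pixels is half the picture's height over the tangent of half this angle, whatever the lens; pixels are square), "cx", "cy" (the principal point, pixels), "world_to_cam" (4x4, takes a point from world to camera coordinates). Camera axes: x right, y down, z forward; pixel columns grow to the right and rows downward; lengths in m; the calibration is good to about 2 mm. A picture is of the moment at which its call begins: read the wrist's pose just before it. camera_model takes no time and is no camera call; for the wrist camera it gives the pose at the moment of the call.
A pose or a line that the arm cannot do raises env.MotionError and nothing moves.
- env.finish_job(): hands the job in; it is judged then, once.
Trained networks look in the newest picture that a camera, given by its name, has taken for a name from the list of things; names that differ only in an ending like _2 or _b are one class to them, and where a whole thing is asked for, a point or a joint stands for the part that bears it (a point fixed in the world has none). Each returns a list of dicts, best first, with "p" (0 to 1); they miss things now and then, are a little off and sometimes report something else, mostly with a low value. They report only what shows in the picture. A call takes as long as a camera call.
- env.trace(camera, name): "mask" (420x560 bool, what is visible of it) and "position" ([column, row] in pixels, amid what is visible of it).
- env.pinpoint(camera, name): "position" ([column, row] in pixels: a listed point, or the origin of a listed thing).
The state is a dict: "clock": time; "joint_positions": joint angles; "joint_velocities": joint speeds; "effort": joint torques, N m; "tcp_pos": TCP position; "tool_rot": TCP orientation; "wrist_force": force on the tool from outside, world axes, zero at the start; "wrist_torque": the same for the moment, N m; "grip_width": opening from 0.0 (shut) to 1.0 (fully open); "gripper_force": force on a finger pad.
Only numpy, scipy, OpenCV 4.12 (cv2) and the standard library are available. Lean on these libraries where they do the work, as an engineer would, in place of code of your own. Each camera call takes 0.05 s, during which the arm holds its last target. There are 200 camera calls.

## Working session

There is one attempt and no reset: what is moved stays moved. The work goes in short steps, each a Python script; the robot and the scene stay as the last script left them, time stands still between calls to the robot, and variables do not carry over. Pictures are saved under pics/ and viewed, at most 16 in all, crops included, and the job is handed in when it is done.

```bash
mkdir -p pics; ls; python3 - <<'E'
from plant import env
import cv2,numpy as np
for c in("top","side"):
    im=env.get_image(c); cv2.imwrite(f"pics/{c}0.png",im[:,:,::-1])
    m=env.camera_model(c); print(c,m["vertical_fov"],m["cx"],m["cy"],np.round(m["world_to_cam"],3).tolist())
    for n in["liquid_tray","tissue_tray","bottle","vial","tape","marker","forceps","tip_box","timer"]:
        print(n,[(np.round(d["position"],1).tolist(),round(d["p"],2)) for d in env.pinpoint(c,n)[:2]],[(np.round(d["position"],1).tolist(),round(d["p"],2),int(d["mask"].sum())) for d in env.trace(c,n)[:2]])
print(env.state())
E
```

```text
pics
top 55.92969717872895 282.78319288668445 203.54449494444484 [[-0.007, -0.999, 0.038, -0.051], [-0.983, -0.0, -0.183, 0.583], [0.183, -0.039, -0.982, 0.768], [0.0, 0.0, 0.0, 1.0]]
liquid_tray [([421.7, 233.7], 0.95)] [([425.0, 234.0], 0.87, 7041)]
tissue_tray [([302.6, 224.0], 0.92)] [([303.5, 221.9], 0.76, 5176)]
bottle [([133.7, 244.5], 0.6)] [([128.3, 242.3], 0.54, 277)]
vial [([398.0, 153.3], 0.72), ([230.3, 249.5], 0.46)] [([230.0, 246.6], 0.45, 111)]
tape [([174.4, 247.2], 0.72)] [([170.1, 247.6], 0.74, 608), ([126.8, 244.2], 0.53, 267)]
marker [([208.0, 192.3], 0.77), ([229.4, 250.2], 0.23)] [([208.3, 193.6], 0.73, 383), ([396.1, 153.7], 0.72, 922)]
forceps [([143.2, 203.3], 0.61)] [([121.4, 199.7], 0.48, 49)]
tip_box [([278.7, 157.2], 0.83), ([396.1, 155.2], 0.26)] [([280.6, 155.5], 0.56, 1668)]
timer [([396.8, 154.2], 0.78)] [([397.4, 155.4], 0.73, 860)]
side 43.768618635088174 279.9601621483064 209.01795288318112 [[0.866, -0.5, -0.011, -0.525], [-0.225, -0.368, -0.902, 0.158], [0.447, 0.784, -0.431, 1.244], [0.0, 0.0, 0.0, 1.0]]
liquid_tray [([327.7, 280.4], 0.87), ([37
[... 592 characters left out ...]
([ 1.14120968,  0.62839278,  0.03849917,  1.51739572, -0.02702317,
        0.9963059 , -0.01997791]), 'joint_velocities': array([-0.00112667,  0.00074552, -0.0003332 ,  0.00027813, -0.00097367,
       -0.00218576,  0.00165172]), 'effort': array([ 1.07414335e-04, -5.63270438e+01,  1.22592397e+00, -1.93781680e+01,
        1.10455306e-02,  1.55019479e-03, -2.34048991e-05]), 'tcp_pos': array([ 0.23131617, -0.60746302,  0.25631946]), 'tool_rot': array([9.83504301e-01, 1.80884739e-01, 2.94074592e-05, 2.39586423e-06]), 'wrist_force': array([ 0.24346201, -0.710711  ,  0.49543343]), 'wrist_torque': array([ 0.05388057, -0.02837794, -0.04318899]), 'gripper_force': 0.0, 'grip_width': 0.9966479573887203}
```

View pics.

View pics/top0.png

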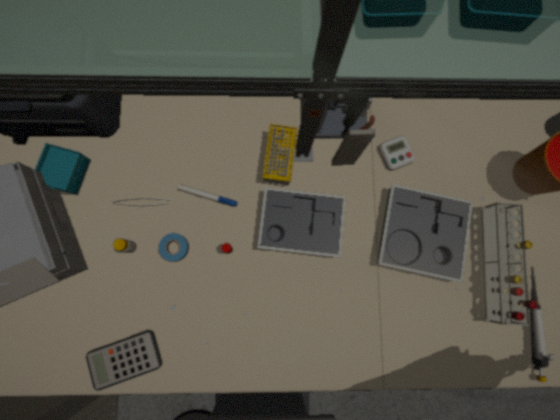

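View pics/side0.png

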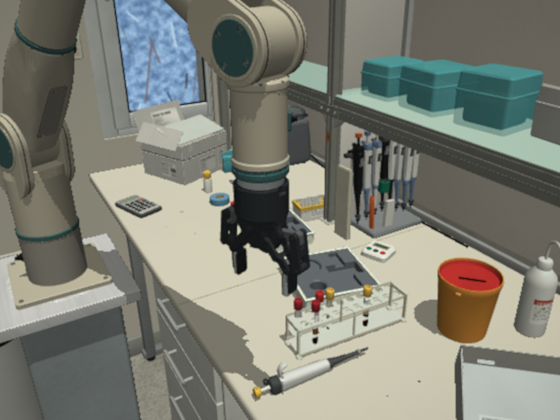

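The top picture shows the bottle (yellow cap, 120,245), tape (173,247), vial (red cap, 227,248), marker (208,196) and forceps (140,202). The tissue tray is at about (302,222) and the liquid tray at (425,233). Both trays have +x up and +y left in the image, slightly rotated. The side picture is too oblique to measure from. Next step is wrist-camera views.

```bash
cat > h.py <<'E'
from plant import env
import cv2,numpy as np
def quat(phi):
    "tool down, jaws closing along world angle phi"
    a=(phi+np.pi/2)/2
    return np.array([np.cos(a),np.sin(a),0,0])
def ray(m,px,z):
    f=210/np.tan(np.radians(m["vertical_fov"])/2); W=np.array(m["world_to_cam"]); R,t=W[:3,:3],W[:3,3]
    px=np.atleast_2d(px); d=np.c_[(px[:,0]-m["cx"])/f,(px[:,1]-m["cy"])/f,np.ones(len(px))]@R
    c=-R.T@t; return (c+d*((z-c[2])/d[:,2])[:,None])[:,:2]
def proj(m,P):
    f=210/np.tan(np.radians(m["vertical_fov"])/2); W=np.array(m["world_to_cam"])
    p=np.atleast_2d(P)@W[:3,:3].T+W[:3,3]; return p[:,:2]/p[:,2:]*f+[m["cx"],m["cy"]]
def shot(name,fn=None):
    m=env.camera_model(name); im=env.get_image(name)
    if fn: cv2.imwrite(f"pics/{fn}.png",im[:,:,::-1])
    return m,im
def pose(z=None): return env.state()["tcp_pos"]
E
python3 - <<'E'
from h import *
m=env.camera_model("top")
for n,p,z in[("bottle",(120,244),.068),("tape",(173,247),.019),("vial",(227,248),.046),("marker",(208,196),.01),("forceps",(140,202),.005),("tissue",(302.5,223),.033),("liquid",(424.5,233.5),.033),("tipbox",(280,155),.052),("timer",(397,154),.019)]: print(n,ray(m,p,z).round(3))
w=env.camera_model("wrist"); W=w["world_to_cam"]; print(w["vertical_fov"],w["cx"],w["cy"],np.round(W,3).tolist(), (-W[:3,:3].T@W[:3,3]).round(3))
for p in[(.5,-.2),(.5,.25)]:
  for phi in (0,np.pi/2,np.pi,-np.pi/2): print(p,round(phi,2),[None if (q:=env.inverse_kinematics([*p,z],quat(phi))) is None else q.round(2).tolist() for z in(.3,)])
E
```

```text
bottle [[0.499 0.27 ]]
tape [[0.497 0.178]]
vial [[0.492 0.062]]
marker [[0.608 0.109]]
forceps [[0.596 0.256]]
tissue [[ 0.545 -0.095]]
liquid [[ 0.522 -0.356]]
tipbox [[ 0.689 -0.048]]
timer [[ 0.703 -0.312]]
65.73506401348608 282.76859508701216 210.8099021845201 [[0.356, -0.934, 0.0, -0.649], [-0.889, -0.338, 0.31, -0.038], [-0.289, -0.111, -0.951, 0.382], [0.0, 0.0, 0.0, 1.0]] [ 0.308 -0.577  0.375]
(0.5, -0.2) 0 [[0.56, 0.43, -0.33, 1.77, 0.17, 0.97, 0.16]]
(0.5, -0.2) 1.57 [[0.82, 0.5, -0.74, 1.76, 0.39, 1.03, 1.51]]
(0.5, -0.2) 3.14 [[-0.04, 0.46, 0.55, 1.78, -0.28, 0.97, -2.52]]
(0.5, -0.2) -1.57 [[0.28, 0.42, 0.07, 1.78, -0.04, 0.95, -1.21]]
(0.5, 0.25) 0 [[-0.01, 0.55, -0.8, 1.71, 0.44, 1.07, -0.94]]
(0.5, 0.25) 1.57 [[0.17, 0.69, -1.18, 1.7, 0.68, 1.22, 0.4]]
(0.5, 0.25) 3.14 [[0.13, 0.64, -1.06, 1.7, 0.6, 1.16, 2.04]]
(0.5, 0.25) -1.57 [[-0.29, 0.47, -0.34, 1.71, 0.18, 0.99, -2.26]]
```

```bash
python3 - <<'E'
from h import *
q=quat(-np.pi/2)
for k,y in(("A",-.22),("B",.18)):
    env.move_ptp([.54,y,.30],q); m,im=shot("wrist","w"+k); print(env.state()["clock"])
    np.save(f"pics/{k}.npy",m)
    names=["liquid_tray","tissue_tray"] if k=="A" else ["bottle","vial","tape","marker","forceps"]
    for n in names:
        for d in env.pinpoint("wrist",n)[:2]: print(n,"pin",np.round(d["position"],1),round(d["p"],2),ray(m,d["position"],0).round(4))
        for i,d in enumerate(env.trace("wrist",n)[:2]):
            cv2.imwrite(f"pics/m_{n}{i}.png",d["mask"]*255.); print(n,"trace",np.round(d["position"],1),round(d["p"],2),int(d["mask"].sum()))
E
```

```text
3.7583
liquid_tray pin [385.9 183.4] 0.82 [[ 0.5226 -0.3559]]
liquid_tray trace [394.8 179.8] 0.91 21610
tissue_tray pin [184.4 164. ] 0.94 [[ 0.5488 -0.0927]]
tissue_tray pin [  8.7 115.6] 0.48 [[0.6092 0.1185]]
tissue_tray trace [175.8 164.2] 0.84 16105
tissue_tray trace [ 58.2 209.5] 0.52 585
5.4917
bottle pin [209.2 200.8] 0.62 [[0.5006 0.2783]]
bottle trace [203.9 207.6] 0.93 735
vial pin [367.6 205. ] 0.95 [[0.4941 0.0653]]
vial trace [371.3 209.3] 0.76 432
tape pin [280.4 200.3] 0.82 [[0.501  0.1828]]
tape trace [282.  210.7] 0.74 1532
tape trace [490.3  45.3] 0.57 6914
marker pin [332.2 113.1] 0.9 [[0.6129 0.1184]]
marker trace [333.7 116.3] 0.96 1342
forceps pin [219.9 122.1] 0.59 [[0.6025 0.2576]]
forceps trace [214.5 130. ] 0.68 88[ WARN:0@4.841] global loadsave.cpp:1063 imwrite_ Unsupported depth image for selected encoder is fallbacked to CV_8U.
```

View pics/wA.png

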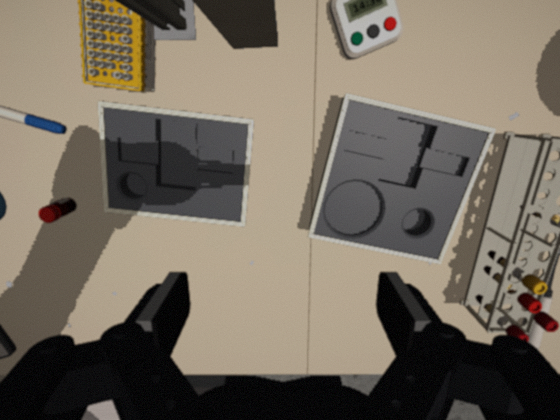

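View pics/wB.png

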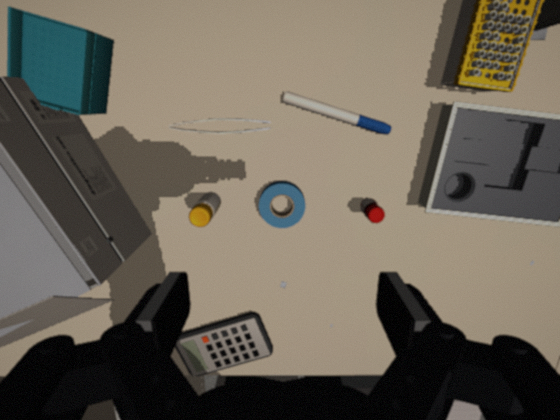

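View A shows the liquid tray with corners at about (345,96), (494,130), (438,263) and (310,236), and the tissue tray at (99,102), (253,120), (244,225) and (107,210). View B shows the bottle cap (200,215), tape (282,205), vial cap (376,214), marker from (284,97) to (390,129), and forceps from (172,125) to (271,126).

```bash
cat > fit.py <<'E'
from h import *
A=np.load("pics/A.npy",allow_pickle=True).item(); B=np.load("pics/B.npy",allow_pickle=True).item()
def cont(n,i=0):
    c=cv2.findContours((cv2.imread(f"pics/m_{n}{i}.png",0)>0).astype(np.uint8),0,1)[0]
    return max(c,key=cv2.contourArea)[:,0].astype(float)+0.
for n in("liquid_tray","tissue_tray"):
    print(n,cv2.minAreaRect((ray(A,cont(n),.034)*1e3).astype(np.float32)))
cs={"liq":[(345,96),(494,130),(438,263),(310,236)],"tis":[(99,102),(253,120),(244,225),(107,210)]}
for n,c in cs.items():
    P=ray(A,c,.034); print(n,P.mean(0).round(4),[round(float(np.linalg.norm(P[i]-P[i-1])),4) for i in range(4)],
      "yaw",[round(float(np.degrees(np.arctan2(*(v[::-1])))),2) for v in (P[0]-P[3],P[1]-P[2])],[round(float(np.degrees(np.arctan2(*(v[::-1]))))-90,2) for v in (P[0]-P[1],P[3]-P[2])])
print("marker",cv2.minAreaRect((ray(B,cont("marker"),.008)*1e3).astype(np.float32)))
print("tape",cv2.fitEllipse((ray(B,cont("tape"),.017)*1e3).astype(np.float32)))
print("bottle",ray(B,(200,215.5),.068),"vial",ray(B,(376,214.5),.046))
e=ray(B,[(172,125),(271,126)],.004); print("forceps",e,e.mean(0),np.linalg.norm(e[1]-e[0]))
for r in [(353,208,.032,"tape rec liquid"),(417,222,.032,"bottle well"),]: print(r[3],ray(A,r[:2],r[2]))
print("vial well",ray(A,(133,184.5),.032))
E
python3 fit.py
python3 - <<'E'
import cv2;im=cv2.imread('pics/wB.png')[80:240,150:410];cv2.imwrite('pics/wBc.png',cv2.resize(im,None,fx=3,fy=3,interpolation=2))
E
```

```text
liquid_tray ((528.6749267578125, -356.7625732421875), (182.60479736328125, 178.23870849609375), 77.54267120361328)
tissue_tray ((550.970703125, -91.80270385742188), (175.96859741210938, 132.99273681640625), 83.6510009765625)
liq [ 0.5273 -0.3578] [0.1722, 0.1778, 0.1746, 0.1735] yaw [-11.72, -13.12] [-12.09, -12.87]
tis [ 0.5511 -0.0931] [0.1279, 0.1732, 0.1287, 0.1707] yaw [-5.65, -6.79] [-6.55, -6.81]
marker ((613.1328125, 112.97122192382812), (136.9292449951172, 14.710575103759766), 72.55679321289062)
tape ((500.598876953125, 181.3428497314453), (59.657684326171875, 63.50811767578125), 92.48206329345703)
bottle [[0.50296805 0.27406843]] vial [[0.49615878 0.06681527]]
forceps [[0.59934149 0.3162397 ]
 [0.59785145 0.19397992]] [0.59859647 0.25510981] 0.12226886153094478
tape rec liquid [[ 0.498771   -0.30748285]]
bottle well [[ 0.48001169 -0.38973779]]
vial well [[ 0.5293569  -0.03742628]]
```

View pics/wBc.png

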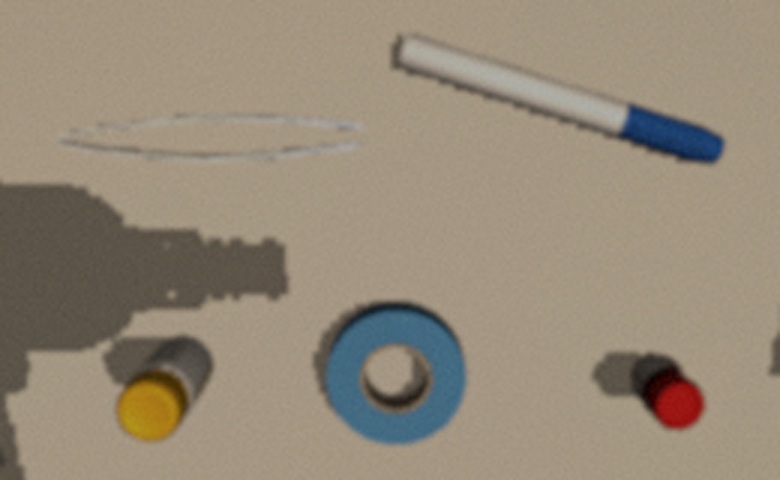

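The crop gives refined centres: forceps (220,125.7) with the axis along the row, bottle cap (200,215.3), vial cap (375.3,214) and tape ring (282,205). Before grasping I'll check how far the open fingertips extend, and check IK for all poses.

```bash
cat >> h.py <<'E'
D=np.radians
OBJ={"bottle":(.5025,.275),"tape":(.5005,.1815),"vial":(.4955,.0665),"marker":(.613,.113),"forceps":(.599,.256)}
def tray(c,yaw,p): c_,s=np.cos(D(yaw)),np.sin(D(yaw)); return (c[0]+c_*p[0]-s*p[1],c[1]+s*p[0]+c_*p[1])
L=lambda x,y: tray((.5285,-.3576),-12.45,(x/1e3,y/1e3))
T=lambda x,y: tray((.552,-.0931),-6.5,(x/1e3,y/1e3))
DST={"bottle":L(-41,-42),"tape":L(-41,42),"vial":T(-30,53),"marker":L(39,0),"forceps":T(14,0)}
E
python3 - <<'E'
from h import *
A=np.load("pics/A.npy",allow_pickle=True).item()
for d in(.012,.019,.025,.038):
    print(d,proj(A,[(.54+a,-.22+b,.30-d) for a,b in((.011,.0425),(.011,.057),(-.011,.0425),(-.011,.057))]).round(0).tolist())
def chk(n,phis,z1=.03,z2=.06):
  for p,f in((OBJ[n],phis[0]),(DST[n],phis[1])):
    r=[env.inverse_kinematics([*p,z],quat(D(f))) for z in(z1,.2)]
    print(n,np.round(p,3),f,[None if q is None else q.round(2).tolist() for q in r])
chk("bottle",(-90,-102));chk("tape",(-90,-102.5));chk("vial",(-90,-90));chk("marker",(-17.5,-12.5));chk("forceps",(0,-6.5));chk("forceps",(180,173.5))
B=np.load("pics/B.npy",allow_pickle=True).item()
print("teal corner",ray(B,[(107,115),(112,40)],0),"box",ray(B,[(150,235),(100,290)],0),ray(B,(220,125.7),.004),ray(B,(375.3,214),.046),ray(B,(282,205),.019),env.state()["clock"])
E
```

```text
0.012 [[189.0, 270.0], [157.0, 270.0], [193.0, 312.0], [162.0, 312.0]]
0.019 [[193.0, 263.0], [162.0, 263.0], [197.0, 303.0], [167.0, 303.0]]
0.025 [[196.0, 257.0], [166.0, 257.0], [200.0, 296.0], [171.0, 296.0]]
0.038 [[202.0, 246.0], [175.0, 246.0], [206.0, 283.0], [179.0, 283.0]]
bottle [0.502 0.275] -90 [[-0.56, 0.85, 0.02, 1.88, -0.03, 0.41, -2.09], [-0.57, 0.59, 0.03, 1.8, -0.02, 0.76, -2.1]]
bottle [ 0.479 -0.39 ] -102 [[0.59, 0.89, 0.07, 1.75, -0.12, 0.5, -1.04], [0.52, 0.65, 0.2, 1.67, -0.16, 0.83, -1.0]]
tape [0.5   0.182] -90 [[-0.41, 0.82, 0.02, 1.99, -0.04, 0.33, -1.94], [-0.42, 0.54, 0.04, 1.91, -0.03, 0.7, -1.94]]
tape [ 0.498 -0.308] -102.5 [[0.48, 0.86, 0.04, 1.85, -0.08, 0.43, -1.21], [0.41, 0.61, 0.15, 1.77, -0.12, 0.78, -1.17]]
vial [0.496 0.066] -90 [[-0.2, 0.8, 0.01, 2.08, -0.04, 0.26, -1.73], [-0.22, 0.5, 0.04, 1.99, -0.04, 0.65, -1.72]]
vial [ 0.528 -0.037] -90 [[0.01, 0.82, 0.02, 2.0, -0.04, 0.32, -1.51], [-0.02, 0.53, 0.06, 1.91, -0.04, 0.7, -1.51]]
marker [0.613 0.113] -17.5 [[-0.11, 0.9, -0.2, 1.73, 0.3, 0.54, -0.8], [-0.07, 0.66, -0.26, 1.65, 0.21, 0.86, -0.72]]
marker [ 0.567 -0.366] -12.5 [[0.68, 0.95, -0.26, 1.58, 0.35, 0.66, 0.02], [0.67, 0.73, -0.24, 1.49, 0.2, 0.94, 0.15]]
forceps [0.599 0.256] 0 [[-0.29, 0.93, -0.27, 1.65, 0.38, 0.62, -0.77], [-0.25, 0.71, -0.35, 1.56, 0.28, 0.92, -0.69]]
forceps [ 0.566 -0.095] -6.5 [[0.25, 0.86, -0.2, 1.88, 0.37, 0.45, -0.33], [0.31, 0.6, -0.29, 1.79, 0.23, 0.79, -0.22]]
forceps [0.599 0.256] 180 [[-0.86, 1.08, 0.77, 1.67, -0.98, 0.83, -2.79], [-0.94, 0.89, 0.96, 1.59, -0.79, 1.1, -2.92]]
forceps [ 0.566 -0.095] 173.5 [[-0.03, 0.87, 0.24, 1.88, -0.44, 0.44, -2.73], [-0.16, 0.63, 0.44, 1.8, -0.36, 0.79, -2.79]]
teal corner [[0.61127089 0.39652769]
 [0.6944354  0.37664421]] box [[0.45141248 0.36399032]
 [0.36451197 0.4486645 ]] [[0.59836189 0.25701889]] [[0.49680007 0.06771813]] [[0.50024366 0.18065909]] 5.9917
```

The open tips appear at (188,273), which matches 12 mm ahead of the TCP when open, so 25 mm when shut. All poses are reachable. Starting with the bottle.

```bash
cat >> h.py <<'E'
XV=.48
def go(p,z,phi,vel=.4):
    "cross in front of the post at x=XV, height z"
    a=env.state()["tcp_pos"]; q=quat(D(phi))
    if abs(a[1]-p[1])>.1:
        if a[0]>.53: env.movel([XV,a[1],z],None,vel)
        if p[0]>.53: env.movel([XV,p[1],z],q,vel)
    env.movel([*p,z],q,vel)
def st(t):
    s=env.state(); print(t,"clk %.1f"%s["clock"],"tcp",s["tcp_pos"].round(4),"F",s["wrist_force"].round(1),"w %.3f gf %.1f"%(s["grip_width"],s["gripper_force"]))
def pick(n,z,phi,N=50,zt=.2):
    go(OBJ[n],zt,phi); env.movel([*OBJ[n],z],None,.2); st("down"); env.close_gripper(N); st("grip")
    env.movel([*OBJ[n],zt],None,.25); st("lift")
def place(n,z,phi,zt=.2):
    go(DST[n],zt,phi); env.movel([*DST[n],z+.03],None,.25); env.movel([*DST[n],z],None,.06); st("placed"); env.release(); st("rel")
    env.movel([*DST[n],zt],None,.25); st("up")
E
python3 - <<'E'
from h import *
pick("bottle",.065,-90); shot("wrist","b1")
place("bottle",.075,-102.5); shot("wrist","b2")
E
```

```text
down clk 7.3 tcp [0.5039 0.2749 0.0663] F [ 0.7 -0.2  0. ] w 0.997 gf 0.0
grip clk 7.9 tcp [0.5028 0.2749 0.0656] F [-0.3 -0.9  5.3] w 0.285 gf 48.8
lift clk 8.6 tcp [0.5017 0.2747 0.199 ] F [-0.1  0.8 -0.7] w 0.282 gf 49.0
placed clk 11.7 tcp [ 0.4794 -0.3898  0.0748] F [-0.2  0.4 -0.7] w 0.281 gf 49.0
rel clk 12.3 tcp [ 0.4794 -0.3898  0.075 ] F [-0.1 -0.7 -0.1] w 0.999 gf 0.0
up clk 12.9 tcp [ 0.479  -0.3894  0.1999] F [ 0.1 -1.1 -0.2] w 1.004 gf 0.0
```

View pics/b2.png

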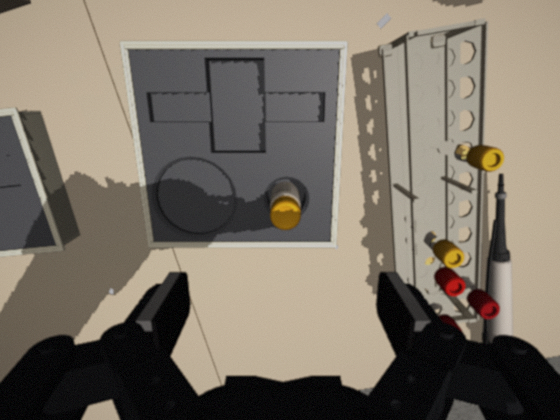

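The bottle stands in the well, with its cap at about (285,212). Tape next, with a check of the bottle's position from that view.

```bash
python3 - <<'E'
from h import *
m=env.camera_model("wrist"); print("cap if seated",proj(m,[(*DST["bottle"],.076)]).round(1),"if on foam",proj(m,[(*DST["bottle"],.1)]).round(1),"well",proj(m,[(*DST["bottle"],.032)]).round(1),"taperec",proj(m,[(*DST["tape"],.032)]).round(1),"slot ends",proj(m,[(*L(39,74),.032),(*L(39,-74),.032)]).round(0).tolist())
pick("tape",.032,-90); shot("wrist","t1")
place("tape",.0575,-102.5); shot("wrist","t2")
E
```

```text
cap if seated [[286.5 212.7]] if on foam [[286.8 223.4]] well [[286.  197.4]] taperec [[193.9 197.4]] slot ends [[147.0, 105.0], [325.0, 105.0]]
down clk 15.6 tcp [0.5012 0.1814 0.0328] F [0.1 0.2 0. ] w 1.000 gf 0.0
grip clk 15.9 tcp [0.5013 0.1817 0.0336] F [-0.6 -0.3  8. ] w 0.675 gf 51.4
lift clk 16.8 tcp [0.4997 0.1813 0.1994] F [-0.4  0.  -1.1] w 0.672 gf 53.4
placed clk 19.4 tcp [ 0.4972 -0.3075  0.0577] F [-1.3  1.7  6. ] w 0.677 gf 54.1
rel clk 19.8 tcp [ 0.4974 -0.3077  0.0572] F [ 1.5 -0.8 -1.1] w 1.001 gf 0.0
up clk 20.6 tcp [ 0.4968 -0.3073  0.1991] F [-0.1  0.1 -0.2] w 0.998 gf 0.0
```

View pics/t2.png

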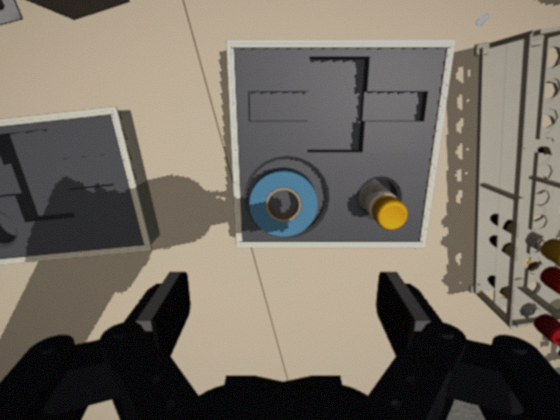

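The cap matches the seated prediction. The tape (centre 283,204) looks offset to the lower left in its recess, so I'll measure whether it's seated.

```bash
python3 - <<'E'
from h import *
m=env.camera_model("wrist"); im=cv2.imread("pics/t2.png"); h=cv2.cvtColor(im,cv2.COLOR_BGR2HSV)
k=((h[...,0]>90)&(h[...,0]<115)&(h[...,1]>90)&(h[...,2]>80)).astype(np.uint8)
c=max(cv2.findContours(k,0,1)[0],key=cv2.contourArea)[:,0].astype(float); hull=cv2.convexHull(c.astype(np.float32))
print("px",cv2.fitEllipse(hull),c.min(0),c.max(0))
print("ray ellipse z.043",cv2.fitEllipse((ray(m,hull[:,0],.043)*1e3).astype(np.float32)),"z.051",cv2.fitEllipse((ray(m,hull[:,0],.051)*1e3).astype(np.float32)),DST["tape"])
cv2.imwrite("pics/t2c.png",cv2.resize(im[140:255,225:345],None,fx=5,fy=5,interpolation=2))
cv2.imwrite("pics/b2c.png",cv2.resize(cv2.imread("pics/b2.png")[140:255,140:320],None,fx=4,fy=4,interpolation=2))
E
```

```text
px ((283.2079772949219, 203.1289520263672), (65.79380798339844, 67.92603302001953), 104.12041473388672) [249. 171.] [316. 236.]
ray ellipse z.043 ((494.7132263183594, -304.5755920410156), (59.467124938964844, 60.88241195678711), 98.92106628417969) z.051 ((497.1116943359375, -305.1018371582031), (57.729286193847656, 59.10319900512695), 98.92140197753906) (np.float64(0.4975188121146383), np.float64(-0.30774856073078816))
```

View pics/t2c.png

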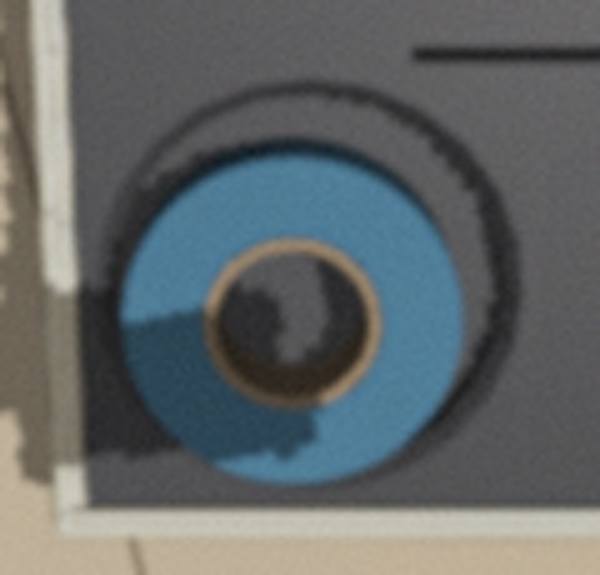

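View pics/b2c.png

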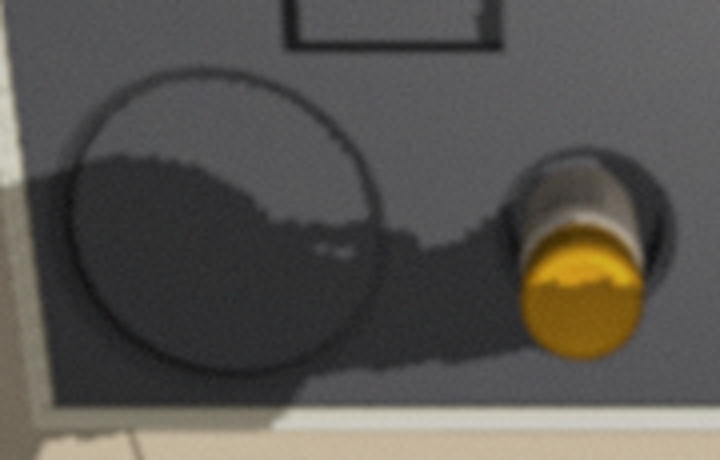

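```bash
python3 - <<'E'
from h import *
m=env.camera_model("wrist")
r=ray(m,[(288,196.5),(281.5,204.5)],.032)
print(r, "predicted recess px",proj(m,[(*DST["tape"],.032),(*DST["tape"],.043)]))
from numpy import linspace,cos,sin,pi
im=cv2.imread("pics/t2.png")
def circ(c,rad,z,col):
    t=linspace(0,2*pi,80); P=np.c_[c[0]+rad*cos(t),c[1]+rad*sin(t),0*t+z]
    p=((proj(m,P)-[225,140])*5+2).astype(int); cv2.polylines(big,[p],True,col,1)
big=cv2.resize(im[140:255,225:345],None,fx=5,fy=5,interpolation=2)
circ(r[0],.036,.032,(0,255,0)); circ((.4947,-.3046),.03,.043,(0,0,255)); circ((.4947,-.3046),.03,.024,(0,255,255)); circ(r[0],.036,.024,(255,0,255))
cv2.imwrite("pics/t2o.png",big)
E
```

```text
[[ 0.49764636 -0.30967922]
 [ 0.49149469 -0.3022553 ]] predicted recess px [[285.95516815 197.07336488]
 [286.06078952 200.49028105]]
```

View pics/t2o.png

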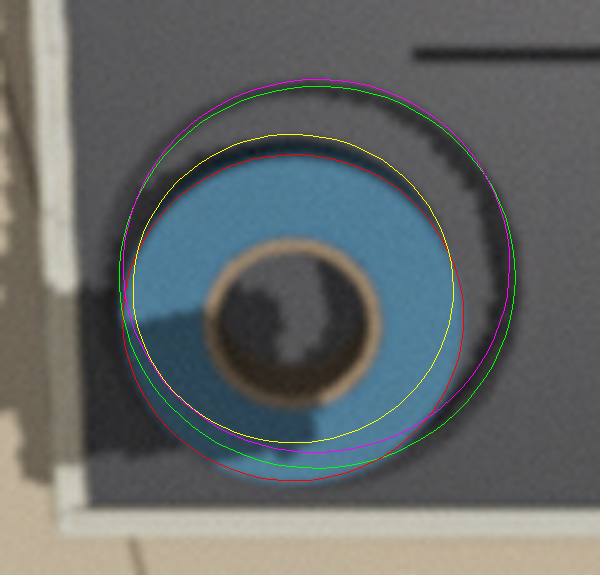

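The tape's diameter fits the seated height, but it touches the recess wall at the lower left. I'll re-grip it and shift it about 3 mm and 4 mm towards the recess centre.

```bash
python3 - <<'E'
from h import *
p=np.array(DST["tape"])
env.movel([*p,.09],None,.25); env.movel([*p,.0575],None,.08); env.close_gripper(40); st("grip")
env.movel([*p,.075],None,.1); p=p+[.003,-.004]; env.movel([*p,.075],None,.1); env.movel([*p,.0575],None,.05); st("down"); env.release()
env.movel([*p,.2],None,.25); m,_=shot("wrist","t3"); im=cv2.imread("pics/t3.png"); h=cv2.cvtColor(im,cv2.COLOR_BGR2HSV)
k=((h[...,0]>90)&(h[...,0]<115)&(h[...,1]>90)&(h[...,2]>80)).astype(np.uint8)
hull=cv2.convexHull(max(cv2.findContours(k,0,1)[0],key=cv2.contourArea).astype(np.float32))
print(cv2.fitEllipse(hull),cv2.fitEllipse((ray(m,hull[:,0],.043)*1e3).astype(np.float32)),proj(m,[(.4976,-.3097,.043)]))
cv2.imwrite("pics/t3c.png",cv2.resize(im[130:255,215:355],None,fx=4,fy=4,interpolation=2)); st("")
E
```

```text
grip clk 22.1 tcp [ 0.4978 -0.3079  0.0585] F [-0.8  0.6  3.9] w 0.677 gf 41.6
down clk 23.2 tcp [ 0.5002 -0.3115  0.0568] F [-0.2 -0.7 -0.9] w 0.674 gf 51.7
((283.2244873046875, 204.3994598388672), (65.74244689941406, 68.1439437866211), 102.75044250488281) ((496.9242248535156, -308.6261291503906), (59.88945388793945, 61.15981674194336), 102.59587860107422) [[284.26186934 204.52143364]]
 clk 24.4 tcp [ 0.4994 -0.311   0.1984] F [-0.   0.2  0. ] w 0.998 gf 0.0
```

View pics/t3c.png

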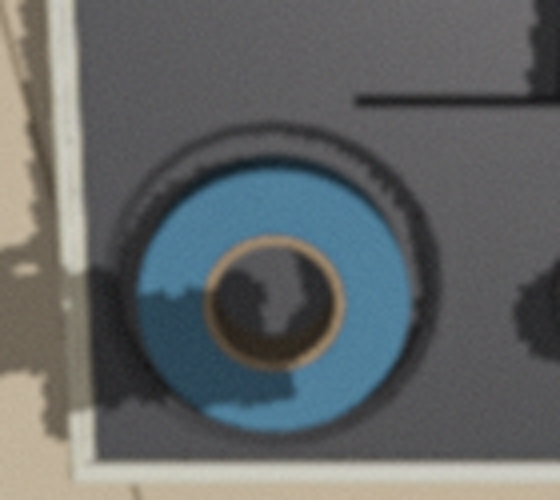

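The tape is now centred and seated. Next the marker: pick it, hover over the slot, and look.

```bash
cat >> h.py <<'E'
DST["marker"]=(DST["marker"][0],DST["marker"][1]-.002)
E
python3 - <<'E'
from h import *
pick("marker",.032,-17.5); go(DST["marker"],.2,-12.45); env.movel([*DST["marker"],.085],None,.2); st("hover"); shot("wrist","mk1")
E
```

```text
down clk 27.5 tcp [0.6137 0.1133 0.0333] F [ 0.8 -1.   0.4] w 1.002 gf 0.0
grip clk 28.2 tcp [0.6133 0.113  0.0324] F [0.1 0.3 3.6] w 0.125 gf 50.3
lift clk 29.0 tcp [0.612  0.1125 0.1986] F [-1.2 -0.7 -0.7] w 0.123 gf 49.9
hover clk 31.9 tcp [ 0.5669 -0.3684  0.0862] F [-0.   0.9  0.4] w 0.118 gf 49.9
```

View pics/mk1.png

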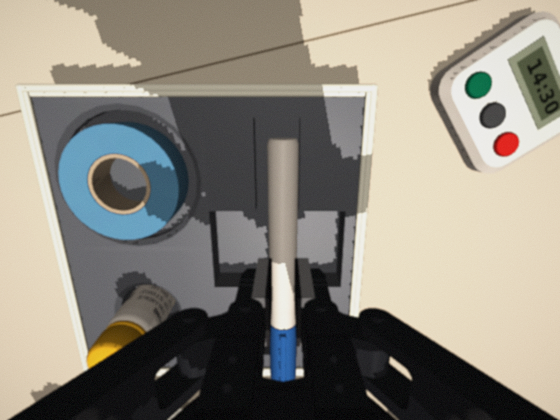

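The marker sits at column 283 while the slot's edges are at 254 and 300 (centre 277), so it's about 3 mm too far in +x. Its end is at row 140 and the slot's end at about row 118. I'll correct both offsets, then place it.

```bash
cat > place2.py <<'E'
from h import *
m=env.camera_model("wrist")
a=ray(m,(283,139),.063)[0]; b=ray(m,(277,118),.032)[0]
th=D(-12.45); ux=np.array([np.cos(th),np.sin(th)]); uy=np.array([-np.sin(th),np.cos(th)])
d=b-a; dx,dy=d@ux,d@uy-.006; print("corr x,y",dx,dy)
dx=np.clip(dx,-.005,.005); dy=np.clip(dy,-.006,.006)
p=np.array(DST["marker"])+ux*dx+uy*dy
env.movel([*p,.085],None,.05); env.movel([*p,.0565],None,.06); st("placed"); env.release(); st("rel"); env.movel([*p,.2],None,.25); st("up"); m,im=shot("wrist","mk2")
cv2.imwrite("pics/mk2c.png",cv2.resize(im[...,::-1][60:340,60:460],None,fx=2,fy=2,interpolation=2))
E
python3 place2.py
```

```text
corr x,y -0.0029563654173675375 0.0014961933668863042
placed clk 32.8 tcp [ 0.564  -0.3658  0.0561] F [0.6 0.9 0.2] w 0.121 gf 49.9
rel clk 33.5 tcp [ 0.564  -0.3659  0.0565] F [ 0.3 -1.3  1. ] w 1.000 gf 0.0
up clk 34.3 tcp [ 0.563  -0.3657  0.1988] F [-0.6 -0.4 -1.4] w 1.000 gf 0.0
```

View pics/mk2c.png

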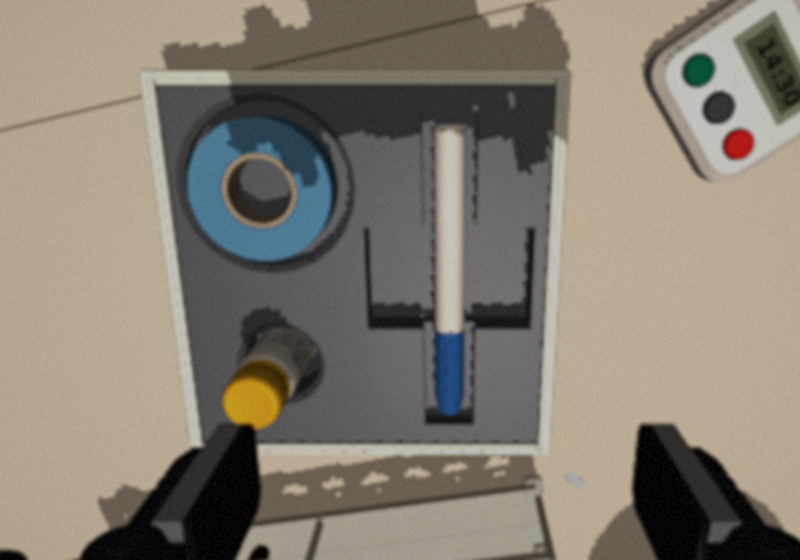

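The marker lies in its slot between rows 125 and 415 of the crop. Next the vial.

```bash
cat >> h.py <<'E'
DST["vial"]=(DST["vial"][0],DST["vial"][1]-.002)
E
python3 - <<'E'
from h import *
pick("vial",.051,-90); place("vial",.063,-92); m,im=shot("wrist","v2")
h=cv2.cvtColor(im,cv2.COLOR_RGB2HSV); k=(((h[...,0]<8)|(h[...,0]>172))&(h[...,1]>150)&(h[...,2]>80)).astype(np.uint8); k[:,400:]=0;k[:,:160]=0
n,_,s,c=cv2.connectedComponentsWithStats(k); print([(s[i,4],c[i].round(1)) for i in range(1,n) if s[i,4]>30]); print("seated cap",proj(m,[(*DST["vial"],.056)]).round(1),"on foam",proj(m,[(*DST["vial"],.078)]).round(1))
cv2.imwrite("pics/v2c.png",cv2.resize(im[...,::-1][30:280,100:480],None,fx=2,fy=2,interpolation=2))
E
```

```text
down clk 37.2 tcp [0.4961 0.0662 0.0516] F [-0.4 -0.4 -0.1] w 0.999 gf 0.0
grip clk 37.8 tcp [0.4958 0.0665 0.0514] F [ 0.4 -0.6  6.5] w 0.236 gf 48.6
lift clk 38.6 tcp [0.4947 0.0665 0.1991] F [-0.9  0.6 -1.1] w 0.239 gf 48.6
placed clk 40.2 tcp [ 0.5281 -0.0391  0.0628] F [-0.2 -0.7 -0.3] w 0.236 gf 48.7
rel clk 40.9 tcp [ 0.5282 -0.039   0.063 ] F [ 0.2 -0.2  0.7] w 0.997 gf 0.0
up clk 41.6 tcp [ 0.5275 -0.039   0.1993] F [-0.1 -0.1 -0.4] w 1.003 gf 0.0
[(np.int32(387), array([285.9, 205.9]))]
seated cap [[285.  205.8]] on foam [[285.2 214.2]]
```

View pics/v2c.png

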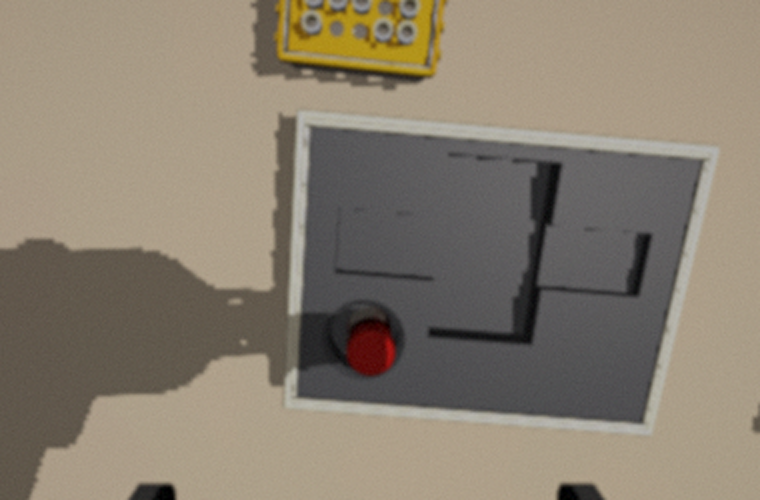

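The vial is seated, with its cap at the seated prediction. The forceps slot's ends are at about (267.5,149.5) and (422.5,162) in the full picture. Now I'll pick the forceps, hover and look.

```bash
python3 - <<'E'
from h import *
m=env.camera_model("wrist"); e=ray(m,[(267.5,149.5),(422.5,162)],.032); c=e.mean(0); v=e[0]-e[1]; yaw=np.degrees(np.arctan2(v[1],v[0]))-90
print("slot",c,np.linalg.norm(v),yaw,DST["forceps"])
DST["forceps"]=(DST["forceps"][0]-.002,DST["forceps"][1]-.001)
pick("forceps",.028,0); go(DST["forceps"],.2,-6.5); env.movel([*DST["forceps"],.085],None,.2); st("hover"); m,im=shot("wrist","f1")
cv2.imwrite("pics/f1c.png",cv2.resize(im[...,::-1][20:300,90:470],None,fx=2,fy=2,interpolation=2))
E
```

```text
slot [ 0.56419736 -0.09324481] 0.1366466482793295 -6.55891067738942 (np.float64(0.5659100059794723), np.float64(-0.09468484499275069))
down clk 44.9 tcp [0.5996 0.2567 0.0293] F [-0.3  0.5 -0. ] w 1.002 gf 0.0
grip clk 45.5 tcp [0.5992 0.256  0.0284] F [-0.9  0.3  4.4] w 0.185 gf 48.9
lift clk 46.3 tcp [0.5981 0.2553 0.1985] F [ 0.3 -0.3 -0.9] w 0.187 gf 48.8
hover clk 48.9 tcp [ 0.5642 -0.0952  0.0859] F [0.3 1.1 0.6] w 0.184 gf 48.9
```

View pics/f1c.png

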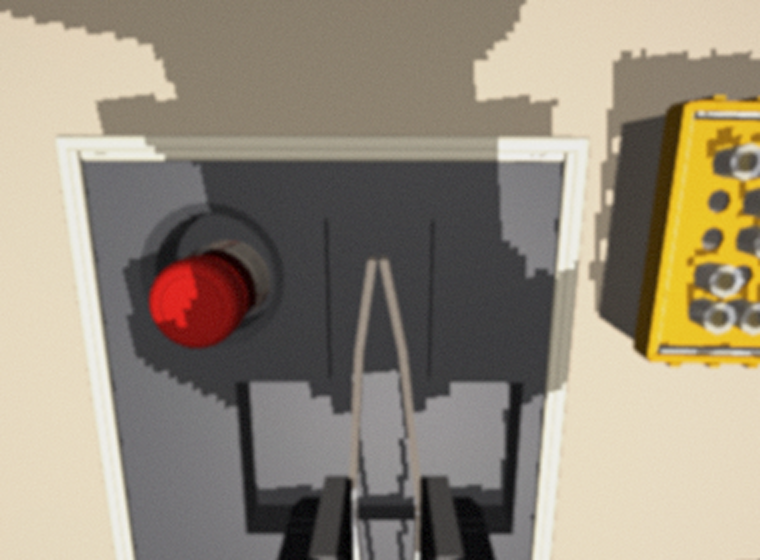

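The forceps' end (378,260 in the crop) is centred on the slot (326 to 432, centre 379). I'll check the lengthwise gap and place them.

```bash
python3 - <<'E'
from h import *
m=env.camera_model("wrist"); a=ray(m,(90+378/2,20+259/2),.0615)[0]; b=ray(m,(90+380/2,20+218/2),.032)[0]
th=D(-6.5); ux=np.array([np.cos(th),np.sin(th)]); uy=np.array([-np.sin(th),np.cos(th)]); d=b-a
dx,dy=d@ux,d@uy-.006; print("corr",dx,dy); dy=np.clip(dy,-.005,.005); dx=np.clip(dx,-.001,.001)
p=np.array([.5639,-.0957])+ux*dx+uy*dy
env.movel([*p,.085],None,.05); env.movel([*p,.0555],None,.06); st("placed"); env.release(); st("rel"); env.movel([*p,.2],None,.25); st("up")
m,im=shot("wrist","f2"); cv2.imwrite("pics/f2c.png",cv2.resize(im[...,::-1][20:300,90:470],None,fx=2,fy=2,interpolation=2))
E
```

```text
corr 0.00029453239796497957 0.0006809908508276143
placed clk 49.8 tcp [ 0.5642 -0.0949  0.0552] F [-0.5 -0.   0.2] w 0.184 gf 48.9
rel clk 50.5 tcp [ 0.5643 -0.0951  0.0555] F [-0.3  0.8 -0.1] w 0.996 gf 0.0
up clk 51.2 tcp [ 0.5634 -0.0953  0.1991] F [-0.   0.2 -1. ] w 0.999 gf 0.0
```

View pics/f2c.png

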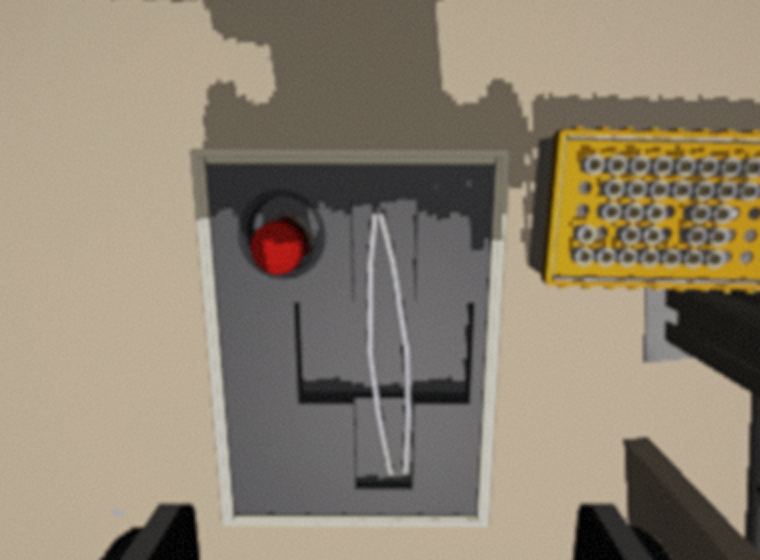

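The forceps lie inside the slot (columns 352–415, rows 205–487) and the vial is upright in its well. Handing in.

```bash
python3 -c "
from h import *
print(env.finish_job()); st('end')"
```

```text
the job is handed in; nothing more can be done
None
the job is handed in; nothing more can be done
```

Both kits are made up and the job is handed in at about 51 s: camera checks after each placing showed all five items seated in their recesses, and neither the tip box nor the timer was touched.

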